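# Prop open the blue pigment case

### The job

Open the small wooden pigment case with the blue lid: raise its lid by the steel tab until it stands up, then lock its folding side stay by pushing the red knob on the stay's elbow back past straight to its stop, so that the lid stays up unaided. Leave the case with the green lid shut.

Things in the scene. Friction and masses are not known exactly. Their poses are not given: they have to be found in the camera images.
- blue_tab (a point): centre of the steel crossbar (14 mm thick, 24 mm long, parallel to the hinge) of the lift tab, 32 mm out from the middle of the blue lid's front edge. Pinched by its ends it turns between the fingers. Case: fixed, 180 mm deep and wide, rim and hinge line 75 mm high. Axes move with the lid: x from tab to hinge, y left, z out of the lid (up when shut). Hinge line: 212 mm along +x, 5 mm along -z.
- blue_lid (a joint): opening angle of the blue lid (0.3 kg, 10 mm thick) in rad: 0 shut, as it starts; 1.48 stopped by the straight stay; 1.40 to 1.45 is raised enough for locking. It stands by itself above about 1.3 and falls shut if let go below about 1.1. The tab swings on a radius of 212 mm about the hinge line.
- blue_knob (a point): centre of the red knob (16 mm thick, 28 mm long along the hinge) on the stay's elbow, on the case's left side (+y), 112 mm from the middle. Lid shut: near the front, 68 mm high. Lid at 1.40 rad: 71 mm in front of the hinge line, 51 mm above it; stay straight: 51 mm in front, 39 mm above; locked: 45 mm in front, 34 mm above. Push it back and down, with a few N; the lid is close behind.
- blue_elbow (a joint): elbow of the blue case's folding stay (two 76 mm steel links, one pivoted on the case's side, one on the lid's edge) in rad: 0 folded, lid shut; 2.81 straight; 3.02 at its stop past straight, which is locked. It is stiff and stays where it is left.
- green_lid (a joint): opening angle in rad of the lid of the other case, built the same but with a green lid; 0 shut, as it starts and stays

How it is judged:
By the outcome, as a careful person would: the job done as asked, in the order asked, and still so for the second after the job is handed in, with the robot touching nothing.
It also fails if it takes over 42 s, if anything falls off the work surface, if the arm or the gripper's body presses on something with over 40 N, if the wrist force passes 120 N, or if a joint passes its speed limit or range.

### The arm

A 7-joint arm with a two-finger parallel gripper is mounted at the origin on a cart in front of the work surface, level with it; the furniture and walls round the work are solid. World frame = base frame: x ahead of the robot, y to its left, z up, the work surface at z = 0. Lengths are in m, angles in degrees, forces in N, time in s.
With the tool pointing down it reaches from about 0.425 to 0.875 m from the base axis. Payload 8.4 kg.
Tool frame: the origin (TCP) lies at the very end of the fingers, on their centre line; the grasp point (between the pads) lies 19 mm behind it (bot.grip_depth is the distance from the TCP to the grasp point, in m); y points along the fingers, z is the direction in which the jaws open and shut, and the axes are right-handed (so a half turn about y gives the same grasp; the last joint's range is limited). The gripper opens to 87 mm and grips with 3 to 60 N. Pads are 19 mm wide; open, the fingers measure 117 mm over their backs; the gripper's body (75 mm by 190 mm) begins 51 mm behind the grasp point.
Start: joints at [-75.184, 19.091, 2.286, 83.961, -0.768, 76.965, -3.352], TCP at [0.228, 0.609, 0.223] pointing down, gripper open.
Joint ranges: [-147.57, 147.57], [-21.85, 119.76], [-74.77, 79.35], [14.55, 137.4], [-85.83, 265.84], [4.83, 119.75], [-152.11, 152.11]. Speed limits (degrees/s): [127.2, 127.2, 159.86, 159.86, 180, 180, 180].

### API

Orientations are given as [roll, pitch, yaw] about the fixed x, y, z axes, in that order (R = Rz(yaw) Ry(pitch) Rx(roll)).
In Python, from workcell import bot, readout, viewer gives the robot as it stands. The module is installed in compiled form; this text tells all that it offers. Calls block until the motion is done:
- bot.move_ptp(position, orientation): joint-space move of the TCP to a pose.
- bot.move_straight(position, orientation=None, feed=0.15, contact_N=None): straight line of the TCP; orientation=None keeps the orientation; feed is the mean speed in m/s. With contact_N (N) it stops when the force on the tool has changed by that much, and returns True; else False.
- bot.move_joints(angles): joint-space move.
- bot.command_gripper(opening, newtons=None): finger opening in m; newtons is the grip in N (None keeps the last); returns when the fingers have stopped.
- bot.pause(seconds).
- bot.ik(position, orientation): joint angles nearest the present ones, or None.
- readout.get_obs(): the state.
- viewer.snapshot(name): name is "scene" or "top"; returns a dict with "frame" (384x512x3 uint8, red, green, blue), "mtx" (3x3 intrinsics, pixels), "R" (3x3) and "t" (3): a world point X has camera coordinates R X + t. Camera axes: x right, y down, z forward; pixel columns grow to the right and rows downward; lengths in m; the calibration is good to about 2 mm. A picture is of the moment at which its call begins. There is no depth.
A pose or a line that the arm cannot do raises bot.PlanningError and nothing moves.
- bot.sign_off(): hands the job in, once; it reports no verdict.
The state is a dict: "t": time; "qpos": joint angles; "qd": joint speeds; "tau": joint torques, N m; "tool_pos": TCP position; "ee_rot": TCP orientation; "ft_force": force on the tool from outside, world axes, zero at the start; "wrist_torque": the same for the moment, N m; "gripper_width": finger opening in m.
Only numpy, scipy, OpenCV 4.12 (cv2) and the standard library are available. Lean on these libraries where they do the work, as an engineer would, in place of code of your own. Each camera call takes 0.05 s, during which the arm holds its last target.

## Working session

There is one attempt and no reset: what is moved stays moved. The work goes in short steps, each a Python script; the robot and the scene stay as the last script left them, time stands still between calls to the robot, and variables do not carry over. Pictures are saved under pics/ and viewed, and the job is handed in when it is done.

```bash
mkdir -p pics
cat > h.py <<'E'
import numpy as np, cv2
from workcell import bot, readout, viewer
def snap(name,fn):
    s=viewer.snapshot(name); cv2.imwrite(fn,s["frame"][:,:,::-1]); return s
def ray(s,u,v):
    K,R,t=[np.array(s[k],float) for k in("mtx","R","t")]
    d=R.T@np.linalg.inv(K)@np.array([u,v,1.]); return -R.T@t, d/np.linalg.norm(d)
def onz(s,u,v,z):
    o,d=ray(s,u,v); return o+d*(z-o[2])/d[2]
def tri(rs):
    A=sum(np.eye(3)-np.outer(d,d) for o,d in rs); b=sum((np.eye(3)-np.outer(d,d))@o for o,d in rs)
    p=np.linalg.solve(A,b); return p,[np.linalg.norm((np.eye(3)-np.outer(d,d))@(p-o)) for o,d in rs]
def proj(s,X):
    c=np.array(s["R"])@np.array(X)+np.array(s["t"]); u=np.array(s["mtx"])@c; return u[:2]/u[2]
E
python3 - <<'E'
from h import *
import pickle
d={}
for n in("scene","top"):
    s=snap(n,f"pics/{n}0.png"); d[n]=s
    R=np.array(s["R"]);print(n,-R.T@np.array(s["t"]),R[2],np.array(s["mtx"])[0])
pickle.dump(d,open("s0.pkl","wb"))
print(readout.get_obs())
E
```

```text
scene [ 0.02153257 -0.62240689  0.59550855] [ 0.58606921  0.5919079  -0.55332442] [393.84637517   0.         254.16910317]
top [ 0.4543138  -0.13429844  1.0341391 ] [ 0.1058415   0.00583889 -0.99436587] [396.73463121   0.         256.58066496]
{'t': 0.1, 'qpos': array([-75.18332102,  19.12824451,   2.2849821 ,  84.0066616 ,
        -0.76723901,  76.96554036,  -3.35127914]), 'qd': array([-0.02469714,  0.00777048,  0.00779537, -0.09714138, -0.10246769,
       -0.02276853,  0.02898147]), 'tau': array([ 4.82155141e-03, -6.57813120e+01,  1.34028386e+00, -4.04710579e+01,
       -5.98590053e-02,  4.07246989e-02,  6.87605484e-05]), 'tool_pos': array([0.22752022, 0.60841923, 0.22173657]), 'ee_rot': array([-9.00849760e+01, -6.34102653e-03, -2.05010619e+01]), 'ft_force': array([ 1.10032503, -0.44051073, -0.11662681]), 'wrist_torque': array([-0.0516085 ,  0.01953433,  0.01927151]), 'gripper_width': 0.0870453361317291}
```

View pics/scene0.png

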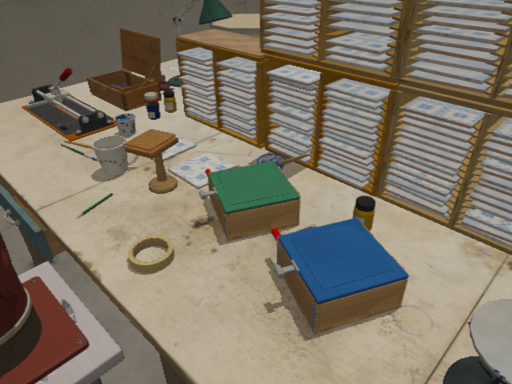

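View pics/top0.png

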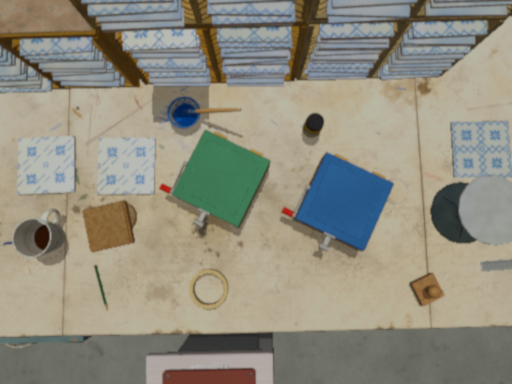

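The scene view shows the blue case at right with its tab at about (287,268) and knob at (276,232). The top view shows the blue tab at about (326,242), the knob at (288,212), and the green case to the left.

```bash
cat > m.py <<'E'
from h import *
import pickle
d=pickle.load(open("s0.pkl","rb"))
for n in("top","scene"):
    s=d[n]; hsv=cv2.cvtColor(s["frame"],cv2.COLOR_RGB2HSV)
    for nm,lo,hi,z in(("blue",(100,120,60),(125,255,255),.085),("green",(65,100,40),(90,255,255),.085)):
        m=cv2.inRange(hsv,lo,hi); cs,_=cv2.findContours(m,cv2.RETR_EXTERNAL,cv2.CHAIN_APPROX_NONE)
        c=max(cs,key=lambda c:cv2.contourArea(c)if n=="top" or cv2.boundingRect(c)[1]>100 else 0)
        a=cv2.approxPolyDP(c,8,True)[:,0]
        P=np.array([onz(s,*p,z)[:2] for p in a]); print(n,nm,a.tolist(),P.round(4).tolist(),"mean",P.mean(0).round(4), "sides",np.linalg.norm(P-np.roll(P,-1,0),axis=1).round(3))
        if n=="top":
            hull=np.array([onz(s,*p,z)[:2] for p in c[:,0]],np.float32); r=cv2.minAreaRect(hull); print(r)
    m=cv2.inRange(hsv,(0,180,120),(8,255,255))
    k,l,st,ce=cv2.connectedComponentsWithStats(m)
    for i in range(1,k):
        if st[i,4]>15: print("red",st[i].tolist(),ce[i].round(1),onz(s,*ce[i],.068).round(4))
    x,y=((300,220) if n=="top" else (255,240))
    cv2.imwrite(f"pics/z_{n}.png",cv2.resize(s["frame"][y-20:y+55,x-30:x+70,::-1],None,fx=7,fy=7,interpolation=cv2.INTER_CUBIC))
E
python3 m.py
```

```text
top blue [[326, 154], [296, 218], [363, 249], [392, 184]] [[0.6345, -0.2989], [0.4815, -0.2211], [0.4048, -0.3768], [0.5576, -0.4541]] mean [ 0.5196 -0.3377] sides [0.172 0.174 0.171 0.173]
((0.5202218890190125, -0.3374261260032654), (0.17753197252750397, 0.17700576782226562), 63.21007537841797)
top green [[205, 131], [173, 193], [238, 225], [268, 161]] [[0.6987, -0.0058], [0.5482, 0.0727], [0.468, -0.0824], [0.6207, -0.1579]] mean [ 0.5839 -0.0434] sides [0.17  0.175 0.17  0.171]
((0.5830563306808472, -0.04349431395530701), (0.17600099742412567, 0.1742756962776184), 62.89559555053711)
red [161, 185, 9, 7, 42] [165. 188.] [0.5626 0.0961 0.068 ]
red [283, 208, 10, 8, 49] [287.3 211.6] [ 0.4979 -0.202   0.068 ]
scene blue [[407, 275], [356, 218], [279, 237], [317, 303]] [[0.5569, -0.4592], [0.6372, -0.3044], [0.4795, -0.2273], [0.3977, -0.3829]] mean [ 0.5178 -0.3435] sides [0.174 0.175 0.176 0.176]
scene green [[298, 195], [272, 161], [209, 174], [227, 213]] [[0.621, -0.1602], [0.6986, -0.0082], [0.5415, 0.0632], [0.4622, -0.0922]] mean [ 0.5808 -0.0494] sides [0.171 0.173 0.174 0.173]
red [272, 228, 9, 10, 53] [275.5 232. ] [ 0.5017 -0.1982  0.068 ]
```

Run:
```python
from h import *
import pickle
d=pickle.load(open("s0.pkl","rb"))
y=np.radians(-26.9);x=np.array([np.cos(y),np.sin(y)]);C=np.array([.5195,-.339]);l=np.array([-x[1],x[0]])
T=np.r_[C-.122*x,.08]; print("tab",T)
for n in d: print(n,proj(d[n],T),[proj(d[n],T+np.r_[k*l,0]).round(1) for k in(-.012,.012)])
r=[(*ray(d["top"],287.3,211.6),),(*ray(d["scene"],275.5,232),)]
K,e=tri(r);print("knob",K,e, "along",(K[:2]-C)@x,(K[:2]-C)@l)
```

```text
tab [ 0.4107007  -0.28380297  0.08      ]
scene [277.04857194 270.9550863 ] [array([279.5, 275.5]), array([274.7, 266.5])]
top [323.18293917 247.27801548] [array([327.8, 249.5]), array([318.6, 245.1])]
knob [ 0.49775545 -0.20172026  0.07243131] [np.float64(1.7642002953090356e-05), np.float64(1.7642002953155442e-05)] along -0.08150185855098921 0.11258774031616962
```

View pics/z_top.png

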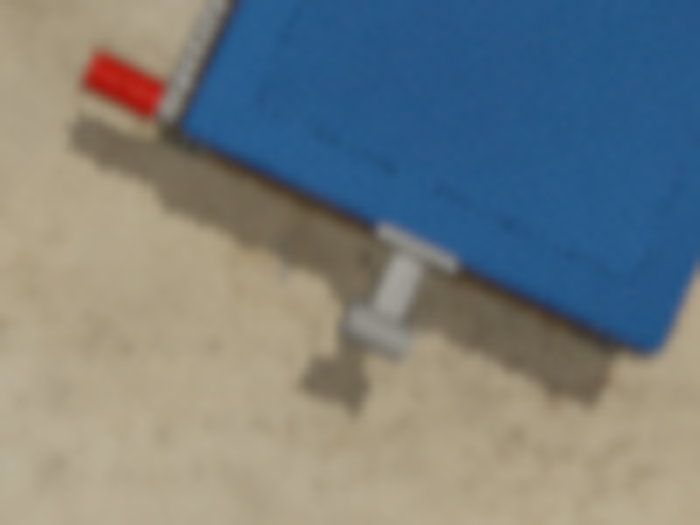

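View pics/z_scene.png

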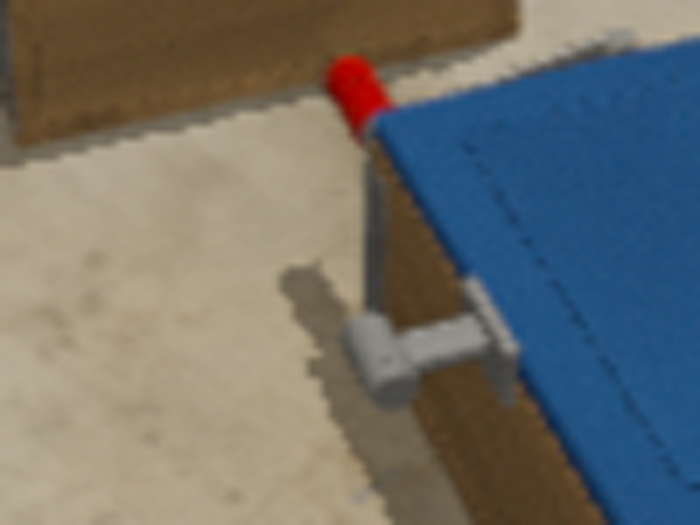

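The zooms put the crossbar centre at top ≈(324,247.5) and scene ≈(279.2,271), about 1–2 mm from the prediction made from the lid. Next I refine the tab position and check that the planned poses are reachable.

```bash
cat >> h.py <<'E'
yaw=-26.9
_a=np.radians(yaw);X=np.array([np.cos(_a),np.sin(_a),0]);L=np.array([-X[1],X[0],0]);Z=np.array([0,0,1.])
C=np.array([.5195,-.339,0]); T0=np.array([.4115,-.2845,.08])
H=T0+.212*X-.005*Z
def arc(th): # grasp point
    return H-X*(.212*np.cos(th)-.005*np.sin(th)*-1*-1)+Z*(.212*np.sin(th)+.005*np.cos(th))
DOWN=[-90,0,yaw]; G=np.array([0,0,-bot.grip_depth])
from scipy.spatial.transform import Rotation as Rot
def tilt(deg): # tool y = X cos - Z sin, tool z = L
    a=np.radians(deg); y=np.cos(a)*X-np.sin(a)*Z; z=L; x=np.cross(y,z)
    return Rot.from_matrix(np.c_[x,y,z]).as_euler("xyz",degrees=True).tolist(), y
E
python3 - <<'E'
from h import *
import pickle
d=pickle.load(open("s0.pkl","rb"))
print(tri([ray(d["top"],324,247.5),ray(d["scene"],279.2,271)]),T0,H)
for th in np.linspace(0,1.42,6): 
    p=arc(th)+G; print(th.round(2),p.round(3),np.round(bot.ik(p,DOWN),0) if bot.ik(p,DOWN) is not None else None)
e,y=tilt(40);print(e,y)
for f,h in((.15,.105),(.09,.06),(.045,.034)):
    p=H-f*X+h*Z+.118*L-y*.008; print(p.round(3),bot.ik(p,e))
E
```

```text
(array([ 0.41122105, -0.28656773,  0.08125988]), [np.float64(0.0014618094344936651), np.float64(0.0014618094344936551)]) [ 0.4115 -0.2845  0.08  ] [ 0.60056108 -0.38041616  0.075     ]
0.0 [ 0.412 -0.284  0.061] [ 17.  11.  13. 116.  -3.  54.  95.]
0.28 [ 0.42  -0.289  0.121] [ 17.   7.  13. 111.  -2.  62.  94.]
0.57 [ 0.444 -0.301  0.175] [ 17.   8.  13. 104.  -2.  69.  94.]
0.85 [ 0.479 -0.319  0.219] [18. 11. 13. 95. -2. 74. 94.]
1.14 [ 0.525 -0.342  0.251] [18. 16. 13. 86. -4. 79. 95.]
1.42 [ 0.577 -0.368  0.267] [-11.  34.  65.  77. -31.  87. 114.]
[-90.0, -49.99999999999999, -26.900000000000006] [ 0.68315654 -0.34658509 -0.64278761]
[ 0.515 -0.205  0.185] None
[ 0.568 -0.232  0.14 ] None
[ 0.608 -0.252  0.114] [-37.45222804   5.64240629  52.59297086 135.88768561 143.09781747
  10.28379132 -64.67084858]
```

```bash
cat >> h.py <<'E'
def pose(deg,az,roll=0):
    a=np.radians(deg); h=Rot.from_euler("z",az,degrees=True).apply(X); l=np.cross(Z,h)
    y=np.cos(a)*h-np.sin(a)*Z; x=np.cross(y,l)
    R=Rot.from_rotvec(np.radians(roll)*y)*Rot.from_matrix(np.c_[x,y,l])
    return R.as_euler("xyz",degrees=True).tolist(), y
E
python3 - <<'E'
from h import *
for roll in(0,90,180,-90):
  for az in (-60,-40,-20,0,20,40):
    r=[]
    for deg in(40,50,60,70,80):
        e,y=pose(deg,az,roll)
        ok=''
        for f,h in((.12,.1),(.09,.06),(.045,.034)):
            q=bot.ik(H-f*X+h*Z+.118*L-y*.008,e); ok+='.' if q is None else 'O'
        r.append(ok)
    print(roll,az,r)
E
```

```text
0 -60 ['OOO', 'OOO', 'OOO', 'OOO', 'OOO']
0 -40 ['OOO', 'OOO', 'OOO', 'OOO', 'OOO']
0 -20 ['OOO', 'OOO', 'OOO', 'OOO', 'OOO']
0 0 ['..O', 'OOO', 'OOO', 'OOO', 'OOO']
0 20 ['..O', 'OOO', 'OOO', 'OOO', 'OOO']
0 40 ['.OO', '..O', 'OOO', 'OOO', 'OOO']
90 -60 ['OOO', 'OOO', 'OOO', 'OOO', 'OOO']
90 -40 ['OOO', 'OOO', 'OOO', 'OOO', 'OOO']
90 -20 ['OOO', 'OOO', 'OOO', 'OOO', 'OOO']
90 0 ['..O', 'OOO', 'OOO', 'OOO', 'OOO']
90 20 ['OOO', 'OOO', 'OOO', 'OOO', 'OOO']
90 40 ['OOO', 'OOO', 'OOO', 'OOO', 'OOO']
180 -60 ['OOO', 'OOO', '.OO', '.OO', 'OOO']
180 -40 ['OOO', '..O', '.OO', 'OOO', 'OOO']
180 -20 ['..O', '..O', 'OOO', 'OOO', 'OOO']
180 0 ['..O', 'OOO', 'OOO', 'OOO', 'OOO']
180 20 ['OOO', 'OOO', 'OOO', 'OOO', 'OOO']
180 40 ['OOO', 'OOO', 'OOO', 'OOO', 'OOO']
-90 -60 ['OOO', 'OOO', 'OOO', 'OOO', 'OOO']
-90 -40 ['OOO', 'OOO', 'OOO', 'OOO', 'OOO']
-90 -20 ['OOO', 'OOO', 'OOO', 'OOO', 'OOO']
-90 0 ['..O', 'OOO', 'OOO', 'OOO', '.OO']
-90 20 ['OOO', 'OOO', 'OOO', '.OO', 'OOO']
-90 40 ['OOO', 'OOO', 'OOO', 'OOO', 'OOO']
```

```bash
sed -i 's/T0=np.array(.*/T0=np.array([.4115,-.2855,.0805])/' h.py
python3 - <<'E'
from h import *
bot.move_ptp((T0+G+[0,0,.15]).tolist(),DOWN)
bot.command_gripper(.055,25)
bot.move_straight((T0+G).tolist(),DOWN,feed=.12,contact_N=12)
o=readout.get_obs();print(o["t"],o["tool_pos"],T0+G,o["ft_force"])
bot.command_gripper(.0,25)
o=readout.get_obs();print(o["t"],o["gripper_width"],o["ft_force"])
snap("scene","pics/s1.png");snap("top","pics/t1.png")
E
```

```text
5.525 [ 0.4119771  -0.28575438  0.06246329] [ 0.4115 -0.2855  0.0618] [0.42282263 0.2068206  0.25717608]
6.175 0.02344781477289499 [1.98278449 5.00305011 1.19997645]
```

View pics/s1.png

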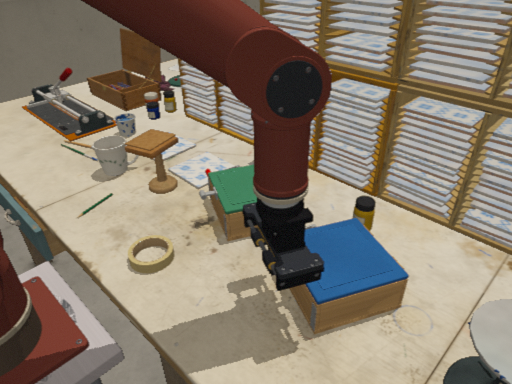

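The gripper has closed to 23.4 mm on the 24 mm bar, and the scene view shows the hand at the tab at about (295,275). Now the lift along the arc.

Run:
```python
from h import *
for th in np.linspace(0,1.425,10)[1:]:
    bot.move_straight((arc(th)+G).tolist(),DOWN,feed=.12)
    o=readout.get_obs(); print(round(o["t"],2),th.round(2),o["ft_force"].round(1),round(o["gripper_width"],4),(o["tool_pos"]-arc(th)-G).round(4))
    if np.linalg.norm(o["ft_force"])>45: break
snap("scene","pics/s2.png");snap("top","pics/t2.png")
```

```text
6.71 0.16 [ 2.5  4.9 -1.7] 0.0235 [0.0005 0.0011 0.0002]
7.14 0.32 [ 2.5  5.4 -0.5] 0.0237 [0.0003 0.0012 0.0001]
7.58 0.48 [ 1.   5.5 -0.7] 0.0232 [0.0003 0.0012 0.    ]
8.01 0.63 [-0.4  6.6  1.1] 0.0237 [0.0003 0.0012 0.0001]
8.44 0.79 [0.4 6.2 1.9] 0.0236 [0.0006 0.0011 0.0001]
8.88 0.95 [0.6 7.  3. ] 0.0233 [0.0006 0.0012 0.0001]
9.31 1.11 [1.4 6.6 3.6] 0.0239 [0.0007 0.0012 0.    ]
9.74 1.27 [1.5 5.9 3.8] 0.0241 [0.0009 0.0012 0.0001]
10.18 1.42 [2.3 5.4 4.2] 0.0237 [0.0011 0.0012 0.0003]
```

View pics/s2.png

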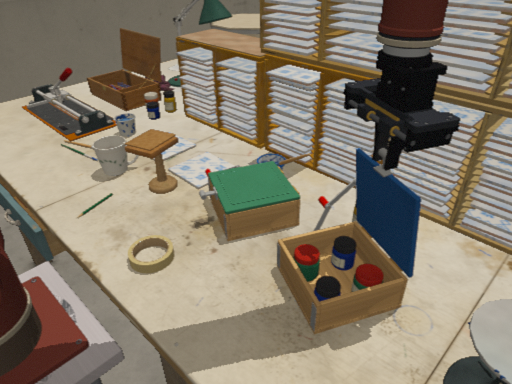

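View pics/t2.png

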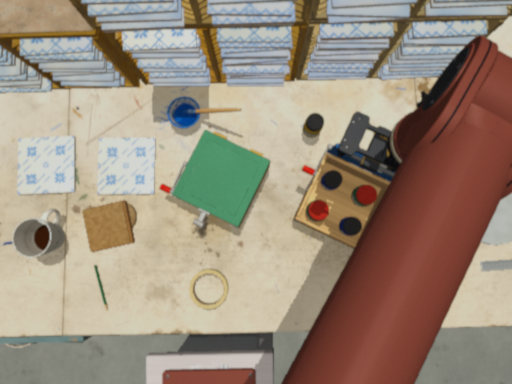

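The lid is up with low forces, and the knob shows at about (323,202) in scene and (308,170) in top. I'll triangulate it, then release and back off.

```bash
cat > k.py <<'E'
from h import *
def knob(tag):
    rs=[]
    for n in("top","scene"):
        s=snap(n,f"pics/{n}_{tag}.png"); hsv=cv2.cvtColor(s["frame"],cv2.COLOR_RGB2HSV)
        m=cv2.inRange(hsv,(0,180,120),(8,255,255)); k,l,st,ce=cv2.connectedComponentsWithStats(m)
        g=proj(s,H-.06*X+.045*Z+.112*L)
        i=min((i for i in range(1,k) if st[i,4]>12),key=lambda i:np.linalg.norm(ce[i]-g)); print(n,g.round(1),ce[i].round(1),st[i,4])
        rs.append(ray(s,*ce[i]))
    p,e=tri(rs); r=p-H; print("knob",p.round(4),"front",(-r@X).round(4),"up",r[2].round(4),"left",(r@L).round(4),"gap",round(e[0],4)); return p
E
python3 - <<'E'
from k import *
knob("a")
bot.command_gripper(.05)
p=readout.get_obs()["tool_pos"]
bot.move_straight((p+[0,0,.07]).tolist(),feed=.15)
bot.move_straight((p+.07*Z-.12*X+.1*L).tolist(),feed=.2)
o=readout.get_obs();print(o["t"],o["ft_force"])
knob("b")
for az in(-30,-20,-10,0):
  for deg in(40,45,50,55):
    e,y=pose(deg,az); print(az,deg,[None if (q:=bot.ik(H-f*X+h*Z+.116*L-y*.008,e)) is None else np.round(q) for f,h in((.13,.1),(.045,.034))])
E
```

```text
top [310.  167.1] [308.  169.7] 47
scene [326.9 202.8] [322.7 200.3] 44
knob [ 0.5905 -0.2484  0.1276] front 0.0691 up 0.0521 left 0.114 gap 0.0001
12.6917 [-0.14227264 -0.27587916  0.16548905]
top [310.  167.1] [164.9 188. ] 37
scene [326.9 202.8] [322.6 200.3] 44
knob [ 0.6288 -0.0434  0.0642] front 0.1278 up -0.0113 left 0.3142 gap 0.153
-30 40 [array([ 21.,  -1., -31., 129.,  66.,  50., -21.]), array([  6.,  14., -11., 123.,  78.,  46., -31.])]
-30 45 [array([ 15.,  -2., -22., 127.,  57.,  48., -11.]), array([  3.,  12.,  -5., 121.,  68.,  42., -20.])]
-30 50 [array([ 12.,  -2., -16., 124.,  49.,  47.,  -2.]), array([  2.,  11.,  -1., 119.,  57.,  40.,  -8.])]
-30 55 [array([  9.,  -2., -10., 121.,  40.,  48.,   8.]), array([  2.,  11.,   2., 116.,  45.,  40.,   4.])]
-20 40 [array([ 32.,  -6., -36., 134.,  67.,  37., -13.]), array([ 15.,  10., -15., 128.,  87.,  36., -29.])]
-20 45 [array([ 21.,  -7., -23., 131.,  56.,  37.,  -1.]), array([  6.,   9.,  -4., 126.,  73.,  32., -15.])]
-20 50 [array([ 14.,  -6., -14., 128.,  46.,  38.,  11.]), array([  3.,   8.,   2., 123.,  58.,  
[... 249 characters left out ...]
27., -10., -22., 134.,  51.,  25.,  15.]), array([ 15.,   6.,  -8., 128.,  79.,  22., -10.])]
-10 50 [array([ 16.,  -9., -11., 131.,  39.,  29.,  29.]), array([  5.,   6.,   4., 125.,  55.,  21.,  14.])]
-10 55 [array([ 11.,  -8.,  -4., 127.,  30.,  34.,  39.]), array([  4.,   7.,   7., 121.,  36.,  24.,  34.])]
0 40 [None, array([ 73.,  13., -62., 131., 114.,  21., -27.])]
0 45 [array([ 26., -12., -14., 136.,  34.,  15.,  44.]), array([ 15.,   5.,  -2., 130.,  84.,  10.,  -4.])]
0 50 [array([ 15., -11.,  -3., 132.,  25.,  22.,  54.]), array([  8.,   5.,   7., 127.,  39.,  12.,  42.])]
0 55 [array([ 10., -10.,   2., 128.,  18.,  29.,  62.]), array([  7.,   6.,   9., 123.,  19.,  18.,  62.])]
```

View pics/scene_b.png

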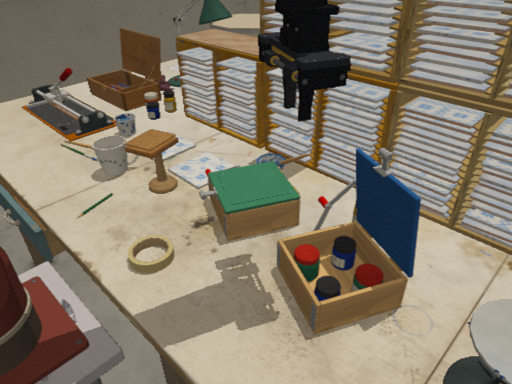

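The lid stands unaided. With the gripper still on the tab, the knob measured 69 mm in front, 52 mm up and 114 mm left, which matches the expected values. The second triangulation took the green case's knob because the hand hid the blue one from above, so I ignore it. Now the knob push, with closed fingers tilted away from the lid.

Run:
```python
from k import *
e,y=pose(50,-15)
P=lambda f,h: (H-f*X+h*Z+.117*L-y*.008).tolist()
bot.command_gripper(0.0)
bot.move_ptp(P(.14,.12),e)
print(readout.get_obs()["t"])
hit=bot.move_straight(P(.085,.061),e,feed=.12,contact_N=8)
o=readout.get_obs();print(hit,o["t"],o["tool_pos"],P(.085,.061),o["ft_force"])
snap("scene","pics/s3.png");snap("top","pics/t3.png")
```

```text
14.8417
False 15.6667 [ 0.57403317 -0.2352582   0.14292588] [0.5738656733320286, -0.23518470118276963, 0.14262835554495185] [ 0.131291    0.35943721 -0.07586372]
```

View pics/s3.png

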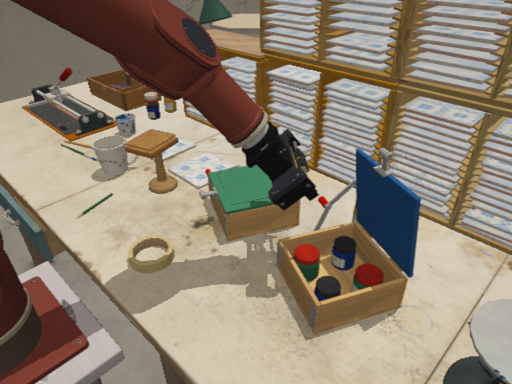

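View pics/t3.png

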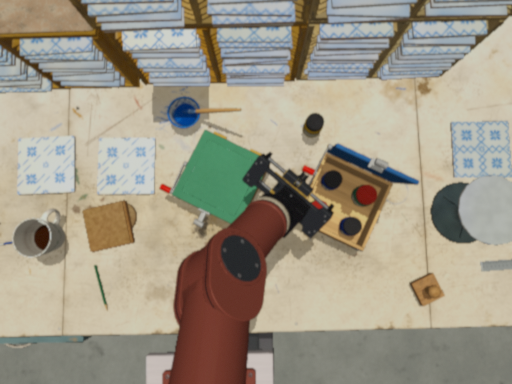

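The fingertips sit just in front of the knob, at about (318,203) in scene, clear of the lid and the green case. I push along the knob's path.

Run:
```python
from k import *
e,y=pose(50,-15)
P=lambda f,h: (H-f*X+h*Z+.117*L-y*.008).tolist()
for f,h,c in((.0705,.0515,25),(.051,.039,25),(.036,.0265,18)):
    hit=bot.move_straight(P(f,h),e,feed=.05,contact_N=c)
    o=readout.get_obs();r=o["tool_pos"]+y*.008-H
    print(hit,round(o["t"],2),o["ft_force"].round(1),"front",(-r@X).round(4),"up",r[2].round(4))
snap("scene","pics/s4.png")
```

```text
False 16.27 [0.3 0.  0.3] front 0.0705 up 0.051
False 16.88 [ 0.1 -1.7 -0.2] front 0.0512 up 0.0385
True 17.19 [-24.8  13.5  26.7] front 0.0432 up 0.0329
```

View pics/s4.png

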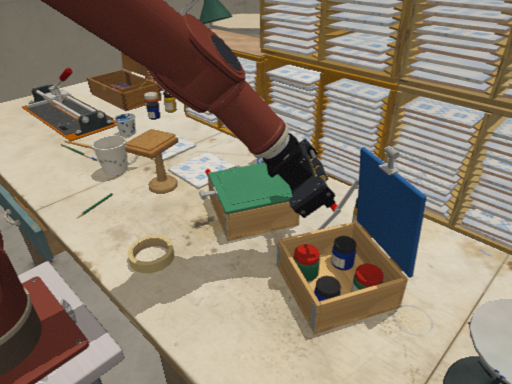

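The push stopped firmly at a tip position matching the locked point (43/33 mm against 45/34). I back off and check.

Run:
```python
from k import *
e,y=pose(50,-15)
p=readout.get_obs()["tool_pos"]
bot.move_straight((p-y*.09).tolist(),e,feed=.15)
q=p-y*.09; bot.move_straight((q-.16*X+.1*Z).tolist(),e,feed=.25)
print(readout.get_obs()["t"],readout.get_obs()["ft_force"].round(1))
knob("c")
# nominal candidates
for n,(f,h) in dict(straight=(.051,.039),locked=(.045,.034)).items():
    for c in("top","scene"):
        s=viewer.snapshot(c); print(n,c,proj(s,H-f*X+h*Z+.113*L).round(1))
s=cv2.imread("pics/scene_c.png"); cv2.imwrite("pics/zc.png",cv2.resize(s[130:280,270:430],None,fx=4,fy=4,interpolation=cv2.INTER_CUBIC))
```

```text
Traceback (most recent call last):
workcell.PlanningError: the arm cannot follow that straight line within its joint ranges
```

Run:
```python
from k import *
p=readout.get_obs()["tool_pos"];print(p)
try: bot.move_straight((p+[0,0,.06]).tolist(),feed=.2)
except bot.PlanningError as x: print(x)
p=readout.get_obs()["tool_pos"]
bot.move_ptp([.38,.25,.3],[-90,0,0])
print(readout.get_obs()["t"],readout.get_obs()["ft_force"].round(1))
knob("c")
s=viewer.snapshot("scene");t=viewer.snapshot("top")
for n,(f,h) in dict(straight=(.051,.039),locked=(.045,.034)).items():
    X3=H-f*X+h*Z+.113*L; print(n,proj(t,X3).round(1),proj(s,X3).round(1))
s=cv2.imread("pics/scene_c.png"); cv2.imwrite("pics/zc.png",cv2.resize(s[130:280,270:430],None,fx=4,fy=4,interpolation=cv2.INTER_CUBIC))
```

```text
[ 0.56790892 -0.21576745  0.18299699]
20.25 [ 0.1 -0.   0.2]
top [310.  167.1] [311.8 162.2] 45
scene [326.9 202.8] [332.1 204.2] 42
knob [ 0.6105 -0.2597  0.1128] front 0.0463 up 0.0373 left 0.113 gap 0.0002
straight [310.9 163.9] [330.3 204. ]
locked [311.7 162. ] [332.6 205.4]
```

View pics/zc.png

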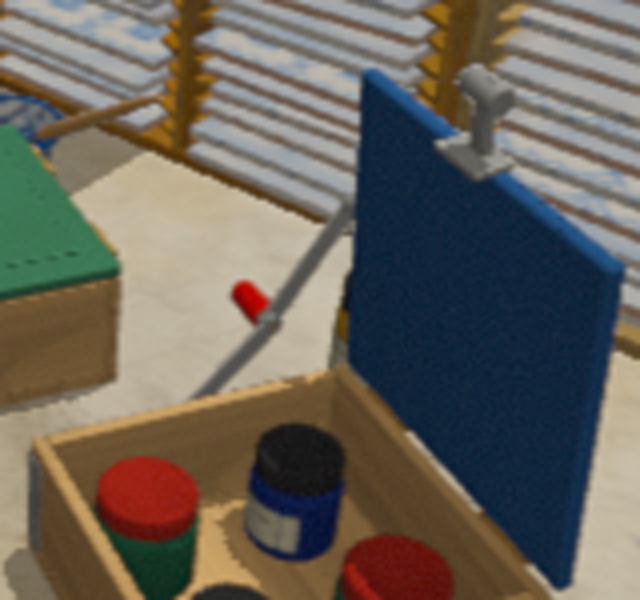

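View pics/top_c.png

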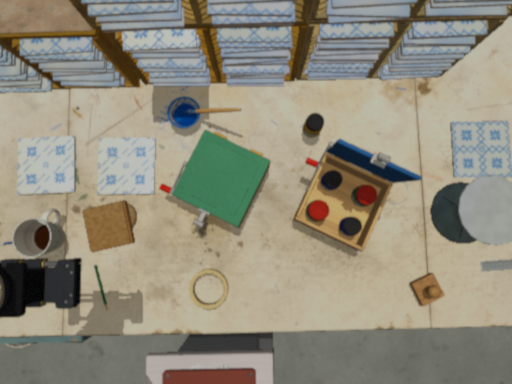

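The knob measures 46 mm in front and 37 mm up, close to locked (45/34), given that my heights read about 2 mm high. As a direct check, I unproject the stay links onto their plane and measure the bend past straight.

Run:
```python
from h import *
s=viewer.snapshot("scene")
cv2.imwrite("pics/zd.png",cv2.resize(s["frame"][165:240,305:375,::-1],None,fx=8,fy=8,interpolation=cv2.INTER_CUBIC))
g=cv2.cvtColor(s["frame"],cv2.COLOR_RGB2HSV).astype(int)
# grey stay: per row, darkest low-saturation pixels between bounds
pts=[]
for v in range(178,232):
    u0=int(332+ (205-v)*0.78) ; us=np.arange(u0-9,u0+14)
    m=(g[v,us,1]<45)&(g[v,us,2]<165)&(g[v,us,2]>80)
    if m.sum()>=2:
        u=us[m].mean(); o,d=ray(s,u,v); k=((H+.096*L-o)@L)/(d@L); p=o+d*k-H; pts.append((v,u,-p@X*1000,p[2]*1000))
for p in pts: print(np.round(p,1))
```

```text
[178.  354.   13.9 104.9]
[179.  351.7  18.9 103.6]
[180.  351.   20.2 101.6]
[181.  351.3  19.1  99. ]
[182.  351.5  18.3  96.5]
[183.  352.5  15.7  93.5]
[184.  354.   11.8  90.3]
[185.  355.    9.1  87.3]
[186.  354.5  10.   85.1]
[187.  353.3  12.5  83.3]
[188.  352.8  13.4  81. ]
[189.  351.5  16.   79.2]
[190.  351.   16.9  77. ]
[191.  350.5  17.7  74.7]
[192.  349.5  19.8  72.8]
[193.  348.5  21.8  70.8]
[194.  347.5  23.8  68.8]
[195.  347.   24.7  66.5]
[196.  346.5  25.6  64.3]
[197.  345.5  27.6  62.3]
[198.  345.   28.5  60. ]
[199.  344.5  29.4  57.7]
[200.  343.5  31.4  55.7]
[201.  342.5  33.5  53.7]
[202.  342.   34.4  51.4]
[203.  341.5  35.2  49.1]
[204.  340.5  37.3  47.1]
[205.  340.5  37.   44.5]
[206.  340.   37.9  42.2]
[207.  339.   40.   40.2]
[208.  338.   42.1  38.1]
[209.  337.5  43.   35.8]
[210.  337.5  42.7  33.2]
[211.  336.8  44.   30.9]
[212.  335.7  46.5  29. ]
[213.  335.   47.8  26.7]
[214.  334.   49.9  24.6]
[215.  334.   49.6  22. ]
[216.  333.   51.7  19.9]
[217.  331.5  55.   18.1]
[218.  330.   58.3  16.4]
[219.  329.5  59.2  14. ]
[220.  328.5  61.4  11.9]
[221.  327.   64.7  10.1]
[222.  327.   64.4   7.4]
[223.  326.   66.6   5.3]
[224.  325.   68.7   3.3]
[225.  324.   70.8   1.2]
[226.  323.   73.   -0.9]
[227.  321.5  76.3  -2.7]
[228.  319.5  80.8  -4.2]
```

View pics/zd.png

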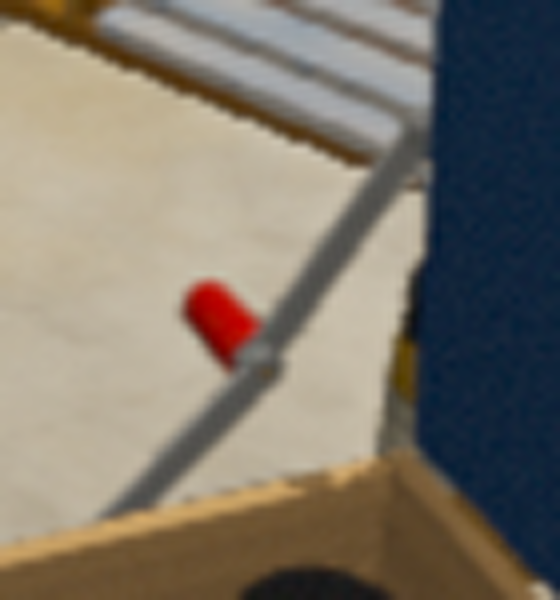

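The upper link lies at about 57.7° and the lower at 44.4°. That is a 13° bend with the elbow below and behind the chord, against 12° (0.21 rad) at the stop. The stay is locked, the lid is up, the green case is shut and the robot is clear, so I hand in.

Run:
```python
from h import *
print(readout.get_obs()["t"]); bot.sign_off()
```

```text
20.5
the job is handed in; nothing more can be done
```

The blue case is open with its lid standing unaided and its side stay locked past straight. I handed the job in at 20.5 s of the 42 s allowed.

I pinched the lift tab by its ends and swung the lid to about 1.42 rad, with no more than about 8 N on the tool. After letting go, I pushed the red knob back and down with closed fingers until it met a firm stop. The force reading there was about 39 N, more than the 18 N at which I had set the push to stop, but well under the 120 N wrist limit.

**Checks, with the robot clear and no force on the tool:**
- **Lid:** it stands up by itself in both views.
- **Stay:** its links bend about 13° past straight, against 12° expected at the stop.
- **Knob:** it measured 46 mm in front of the hinge line and 37 mm above it, against 45 and 34 mm when locked. My knob heights seem to read about 2 mm high, which would cover most of the difference.
- **Green case:** it looks shut and unmoved.

**What went wrong:**
- One knob measurement taken before the push was invalid, because the hand hid the knob from above. I ignored it.
- One retreat line was refused by the planner, so I replaced it with another move.

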